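Gauge the float gap under the microscope

TASK

Check the float gap of the microscope's anti-vibration platform: pick up the steel taper gauge from the bench by its black handle, lay its blade flat on the ledge of the base plate, pointing squarely at the middle of the upper plate's edge, and slide it straight in under the upper plate, kept flat on the ledge, until it drags snugly between the two plates; do not force it. Finish still gripping the gauge and holding it at that depth so that I can read it, and leave the microscope and everything else on the bench alone.

Things in the scene. Friction and masses are not known exactly. Their poses are not given: they have to be found in the camera images.
- gauge: taper gauge, about 90 g, lying on its flat underside: a black ribbed handle 70 long x 18 wide, from 3 to 29 mm above the underside, to be gripped across its width, and in line with it a steel blade 110 long x 14 wide. Origin: under the middle of the handle, in the plane of the blade's underside; x points along the blade to the tip, z up. It balances at about x = 60 mm.
- gauge_tip (a point): the middle of the gauge blade's tip, on its underside, at x = 145 mm of the gauge (the blade runs from x = 35 to 145 mm). The blade's underside is flat, its top slopes: 9 mm thick at the handle, 1.5 mm at the tip, 1 mm thinner every 14.7 mm
- baseplate: grey base plate of the platform, fixed, its flat top 16 mm above the bench. Origin: on the bench below the middle of the upper plate's edge; x runs along this edge, y points out of the gap, over the ledge, z up. Ledge: the free strip of its top from y = 0 to 70 mm, then bare bench. Levelling screws 37 mm high stand at x = +-135, y = 35 mm; the ledge is clear between them.
- deck: dark stone upper plate, 320 (x) x 300 (y) x 22 mm, that carries the microscope (450 mm tall, at least 75 mm back from the edge). It floats on isolators over the base plate with a gap of 3.5 to 6.5 mm, different each time, and barely gives (1 mm per 60 N). Origin: middle of its lower edge above the ledge; axes as the base plate's, the plate lies towards -y.
- gap_edge (a point): the middle of the lower edge of the upper plate, at the mouth of the gap (the origin of the upper plate). Once both plates touch the blade, every further 1 mm of push adds about 2 N of squeeze, so it tightens within a few mm; snug is a squeeze of a few newtons, felt as a drag of about 3 to 8 N on the blade
- slide_box: blue slide box 87 x 100 x 33 mm, origin under its middle; leave alone
- oil_bottle: small amber bottle with black cap, 28 mm across, 62 mm tall, origin under its middle; leave alone
- petri_dish: clear petri dish 91 mm across, 15 mm high, origin under its middle; leave alone
- driver: screwdriver with grey handle, 170 mm long, lying down; leave alone
- counter: round steel tally counter 48 mm across, 23 mm high, origin under its middle; leave alone
- sample_jar: clear jar with white lid, 52 mm across, 62 mm tall, origin under its middle; leave alone
- lens_tissue: white booklet of lens tissue 75 x 100 x 9 mm, origin under its middle; leave alone
Things that resemble listed ones, but are neither listed nor needed, are in the scene too. What is shaped like the gauge but blue, pink or yellow is not meant.

How it is judged:
On the way, in this order (a step that is already met when the one before it is completed fails the run):
1. the held gauge's blade lies flat on the ledge in front of the gap, its tip still outside, pointing at the middle of the edge (contact force between gauge and baseplate above 0.2 N and contact force between the fingers and gauge above 3 N and angle between gauge's own z axis and vertical below 0.07 rad and angle between the x axis of gauge and the y axis of baseplate, either way round below 0.2 rad and y of gauge_tip in the frame of baseplate between 0 and 0.065 m and x of gauge_tip in the frame of baseplate between -0.04 and 0.04 m), for 0.1 s.
2. the blade has been slid at least 20 mm into the gap while bearing on the ledge (contact force between gauge and baseplate above 0.1 N and angle between gauge's own z axis and vertical below 0.07 rad and y of gauge_tip in the frame of baseplate below -0.02 m).
At the end, for the whole second after the job is handed in: Gauge gripped and at rest, blade at least 25 mm in the gap, within 40 mm of the edge's middle, square to it within 0.15 rad, flat within 0.045 rad, pressing on both plates: 1 to 12 N on the upper plate, over 0.5 N on the base plate (contact force between gauge and deck between 1 and 12 N and contact force between gauge and baseplate above 0.5 N and contact force between the fingers and gauge above 3 N and angle between gauge's own z axis and vertical below 0.045 rad and angle between the x axis of gauge and the y axis of baseplate, either way round below 0.15 rad and y of gauge_tip in the frame of baseplate below -0.025 m and x of gauge_tip in the frame of baseplate between -0.04 and 0.04 m and linear speed of gauge below 0.01 m/s); the arm keeps its last pose, push and grip.
It fails at once if the gauge is forced: more than 15 N on the upper plate (contact force between gauge and deck above 15 N).
It fails at once if the arm or its fingers bump the upper plate or the microscope (contact force between any of the arm, the fingers and deck above 3 N).
It fails at once if another thing on the bench is displaced by more than 30 mm (distance of any of slide_box, oil_bottle, petri_dish, driver, counter, sample_jar, lens_tissue from where it was at the start of the episode above 0.03 m).
It also fails if it takes over 45 s, if anything falls off the work surface, if the arm or the gripper's body presses on something with over 40 N, if the wrist force passes 120 N, or if a joint passes its speed limit or range.

ROBOT

A 6-joint arm with a two-finger parallel gripper is mounted at the origin on the work surface. World frame = base frame: x ahead of the robot, y to its left, z up, the work surface at z = 0. Lengths are in m, angles in rad, forces in N, time in s.
With the tool pointing down it reaches from about 0.225 to 0.725 m from the base axis. Payload 3.1 kg.
Tool frame: the origin (TCP) lies between the finger pads; the fingertips stand 17 mm ahead of it and the grasp point (between the pads) lies 2 mm behind it; z points along the fingers, y is the line along which they close (so a half turn about z gives the same grasp; the last joint's range is limited). The gripper opens to 85 mm and grips with 20 to 120 N. Pads are 22 mm wide; open, the fingers measure 114 mm over their backs; the gripper's body (76 mm by 85 mm) begins 54 mm behind the grasp point. The pads swing forward as they close: fully open they stand 13 mm farther back than shut.
Start: joints at [1.209, 0.048, 0.099, 1.622, 0, 1.443], TCP at [0.122, 0.511, 0.212] pointing down, gripper open.
Joint ranges: [-2.91, 2.91], [-0.99, 1.94], [-1.21, 1.42], [-2.12, 2.29], [-1.49, 1.47], [-3.14, 3.14]. Speed limits (rad/s): [2.79, 2.79, 3.14, 3.14, 3.14, 3.14].

INTERFACE

Orientations are given as a rotation vector (axis times angle).
In Python, from cell import state, get_image, close_job gives the robot as it stands. The module is installed in compiled form; this text tells all that it offers.
- The arm moves only by the tool play_rows, never from a script. Its argument "commands" is a list that holds one entry, the list of rows, each a list of 7 numbers: the shift along the world's x, y, z in mm, then the turn, a rotation vector about the world's x, y, z in degrees, then the opening, from 0 (shut) to 1 (fully open). In form: [[[dx, dy, dz, ax, ay, az, fingers], ...]]. A call has 1 to 12 rows; each row shifts and turns the commanded pose from where the row before left it; what a row does not reach is not made up. A row lasts 1/8 s, in which the tool goes at most 62.5 mm and 10.7 degrees, less where a joint would pass 70% of its speed; a pose out of reach is approached as far as the arm can. A call is refused whole if a number of a shift passes 62.5 or a number of a turn 10.7, either way. A call with a gripper value outside its range is refused whole. The fingers move at their own pace and stop on an object; "squeeze" is the grip in N (left out, the last holds). Time passes only in rows, so rows that do not move let the fingers close. It gives the time, the measured TCP pose, the force, the opening and the grip force at its end, in the units of the state.
- state(): the state, without advancing time (a new reading comes with each control period).
- get_image(name): name is "scene" or "side" or "wrist"; returns a dict with "image" (420x560x3 uint8, red, green, blue), "mtx" (3x3 intrinsics, pixels), "view" (4x4, takes a point from world to camera coordinates). Camera axes: x right, y down, z forward; pixel columns grow to the right and rows downward; lengths in m; the calibration is good to about 2 mm. A picture is of the moment at which its call begins. There is no depth.
- close_job(): hands the job in; it is judged then, once.
The state is a dict: "time_s": time; "q": joint angles; "joint_velocities": joint speeds; "effort": joint torques, N m; "tool_pos": TCP position; "tool_rot": TCP orientation; "wrist_force": force on the tool from outside, world axes, zero at the start; "wrist_torque": the same for the moment, N m; "width": finger opening in m; "grip_force": force on a finger pad.
Only numpy, scipy, OpenCV 4.12 (cv2) and the standard library are available. Lean on these libraries where they do the work, as an engineer would, in place of code of your own. Each camera call takes 0.05 s, during which the arm holds its last target. There are 200 camera calls.

## Working session

There is one attempt and no reset: what is moved stays moved. The work goes in short steps, Python scripts to look and compute and a tool call to move; the robot and the scene stay as the last step left them, time stands still between calls to the robot, and variables do not carry over. Pictures are saved under pics/ and viewed, at most 10 in all, crops included, and the job is handed in when it is done.

Besides the shell and the picture viewer there is one more tool, called after ">>>" as name(argument=value, ...), one argument or row to a line, values as JSON. play_rows: Moves the arm, as the interface text tells. Its arguments: {"type":"object","properties":{"commands":{"type":"array"},"squeeze":{"type":"number"}},"required":["commands"]}

```bash
mkdir -p pics
cat > h.py <<'E'
import numpy as np, cv2
from cell import state,get_image
def snap(n,f):
    d=get_image(n); cv2.imwrite('pics/'+f+'.png',d['image'][:,:,::-1]); np.savez('pics/'+f+'.npz',**{k:np.array(d[k]) for k in('image','mtx','view')}); return d
def load(f): return np.load('pics/'+f+'.npz')
def ray(d,u,v,z):
    K,V=np.array(d['mtx']),np.array(d['view']);R,t=V[:3,:3],V[:3,3]
    c=-R.T@t; r=R.T@np.linalg.solve(K,[u,v,1.]); return c+r*(z-c[2])/r[2]
def proj(d,p):
    K,V=np.array(d['mtx']),np.array(d['view']);q=K@(V[:3,:3]@np.array(p)+V[:3,3]);return q[:2]/q[2]
E
python3 - <<'E'
from h import *
for n in('scene','side','wrist'):
    d=snap(n,n+'0');V=d['view'];print(n,-V[:3,:3].T@V[:3,3])
print(state())
a=cv2.imread('pics/scene0.png');b=cv2.imread('pics/side0.png')
E
```

```text
scene [0.88135056 0.38593446 0.76593858]
side [-0.02468342 -0.28656382  0.7340243 ]
wrist [0.04653217 0.52909206 0.3731049 ]
{'time_s': 0.15, 'q': array([ 1.20921019e+00,  4.86214103e-02,  9.79679129e-02,  1.62201407e+00,
       -1.63831682e-05,  1.44300204e+00]), 'joint_velocities': array([ 0.0017479 , -0.00197215,  0.00455528,  0.00262639, -0.00072243,
       -0.00107136]), 'effort': array([ 1.98977737e-03, -3.39259815e+01,  3.20423591e+01,  1.53666321e-02,
       -4.22305050e-05, -1.22666191e-05]), 'tool_pos': array([0.12145725, 0.51022968, 0.21057   ]), 'tool_rot': array([-3.66352391e-01, -3.11971697e+00,  2.85761348e-03]), 'wrist_force': array([0.18775633, 0.54206312, 0.74159486]), 'wrist_torque': array([-0.02721368,  0.01015102,  0.01104621]), 'grip_force': 0.0, 'width': 0.08529972867568487}
```

View pics/scene0.png

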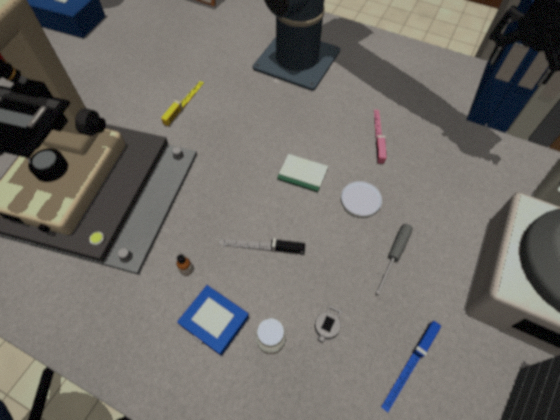

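View pics/side0.png

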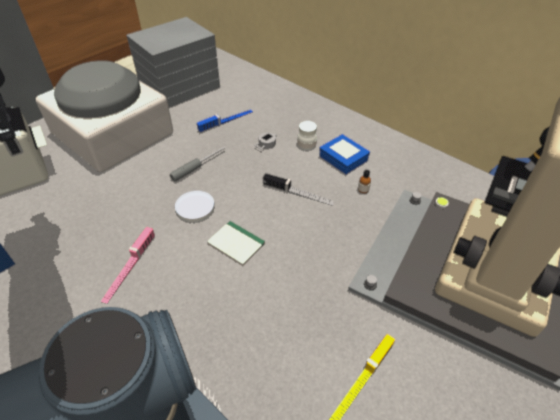

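Run:
```python
from h import *
s=load('scene0');b=load('side0')
def P(d,u,v,z): return (ray(d,u,v,z)*1000).round(0)
print('handle',P(s,276,246,.016),P(s,304,247,.016),'tip',P(s,222,242,.001))
print('side',P(b,264,180,.016),P(b,291,187,.016),P(b,333,204,.001))
print('screws',P(s,177,153,.037),P(s,124,255,.037),P(b,416,197,.037),P(b,372,282,.037))
print('deck top corners',P(s,166,140,.043),P(s,103,260,.043),P(b,437,194,.043),P(b,388,296,.043))
print('base corners',P(s,196,151,.016),P(s,139,267,.016),P(b,410,192,.016),P(b,350,287,.016))
A=s['image'][215:275,205:320,::-1];B=s['image'][125:275,90:210,::-1]
C=b['image'][160:220,250:350,::-1];D=b['image'][180:310,340:450,::-1]
f=lambda x,w,h:cv2.resize(x,(w,h),interpolation=cv2.INTER_CUBIC)
cv2.imwrite('pics/c1.png',np.vstack([np.hstack([f(A,400,209),f(C,400,240)[:209]]),np.hstack([f(B,312,390),f(D,330,390),np.zeros((390,158,3),np.uint8)])]))
```

```text
handle [557. 219.  16.] [533. 272.  16.] tip [594. 110.   1.]
side [534. 270.  16.] [559. 205.  16.] [594. 103.   1.]
screws [459. -87.  37.] [720. -34.  37.] [708. -43.  37.] [447. -98.  37.]
deck top corners [ 442. -128.   43.] [748. -60.  43.] [743. -75.  43.] [ 437. -139.   43.]
base corners [421. -64.  16.] [723.  -3.  16.] [736. -16.  16.] [422. -67.  16.]
```

View pics/c1.png

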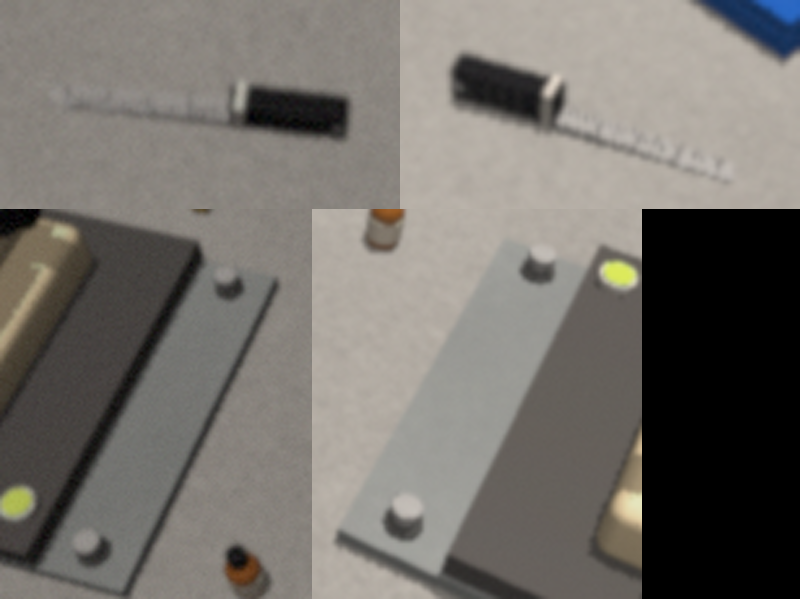

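Candidates for the gauge in the scene picture are black/steel (290,246), yellow (172,112), pink (380,140), blue (425,345) and the grey screwdriver (400,245). I choose the black-handled one with the steel blade. The crop confirms it: ferrule near (273,244), tip near (222,242). Its length from handle middle to tip measures about 144 mm, against 145 given.

>>> play_rows(
  commands=[
    [[36,-23,-4,0,0,-4.7,1],[36,-23,-4,0,0,-4.7,1],[36,-23,-4,0,0,-4.7,1],[36,-23,-4,0,0,-4.7,1],[36,-23,-4,0,0,-4.7,1],[36,-23,-4,0,0,-4.7,1],[36,-23,-4,0,0,-4.7,1],[36,-23,-4,0,0,-4.7,1],[36,-23,-4,0,0,-4.7,1],[36,-23,-4,0,0,-4.7,1],[36,-23,-4,0,0,-4.7,1],[33,-26,-4,0,0,-4.9,1]],
  ],
  squeeze=60,
)

```text
time_s: 1.65
tool_pos: [0.5515, 0.2308, 0.1627]
tool_rot: [-1.805, -2.57, 0.001]
wrist_force: [-0.3, -0.0, 0.5]
width: 0.0853
grip_force: 0.0
```

Run:
```python
from h import *
d=snap('wrist','w1'); s=state();print(s['tool_pos'],s['tool_rot'],s['q'],s['wrist_force'])
for p in[(.55,.231,.029),(.545,.245,0),(.594,.106,0),(.59,-.099,.016)]:print(p,proj(d,p).round())
```

```text
[0.55541432 0.22670649 0.16141459] [ 1.81167191  2.56189243 -0.0031464 ] [ 0.27817397  0.23816175  0.21073289  1.54252124 -0.0042536   1.50920465] [ 4.22463562 -0.87459984 -0.93184305]
(0.55, 0.231, 0.029) [278. 196.]
(0.545, 0.245, 0) [278. 177.]
(0.594, 0.106, 0) [277. 290.]
(0.59, -0.099, 0.016) [226. 413.]
```

View pics/w1.png

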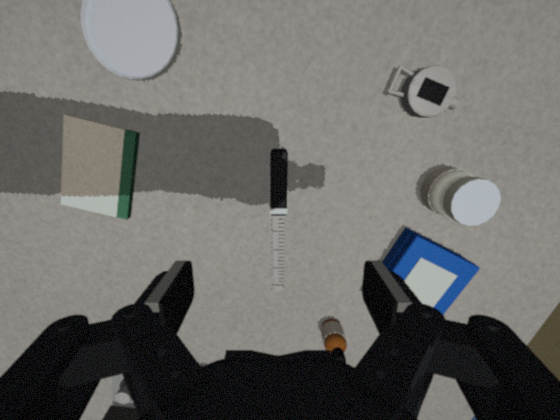

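The wrist picture shows the black handle from (279,149) to (279,208) with its tip at (277,290), lined up with the tool. I'll measure it again now that the arm has settled.

Run:
```python
from h import *
d=snap('wrist','w2'); s=state();print(s['tool_pos'],s['tool_rot'])
im=d['image'];m=(im.max(2)<40).astype(np.uint8);m[:130]=0;m[225:]=0;m[:,:250]=0;m[:,310:]=0
c=max(cv2.findContours(m,0,1)[0],key=cv2.contourArea);r=cv2.minAreaRect(c);print(r)
b=cv2.boxPoints(r);b=b[np.argsort(b[:,1])];e0=b[:2].mean(0);e1=b[2:].mean(0)
p0=ray(d,*e0,.02);p1=ray(d,*e1,.02);print(p0,p1,np.linalg.norm(p1-p0))
t=ray(d,279,290,.001);print('tip',t);a=t[:2]-(p0+p1)[:2]/2;print(np.linalg.norm(a),np.degrees(np.arctan2(a[1],a[0])))
print('grip',t[:2]-a/np.linalg.norm(a)*.13)
# screws triangulate
S,B=load('scene0'),load('side0')
for u,v in[((177.7,151.5),(372,281)),((124.3,253),(416.5,196))]:
    Ps=[np.array(x['mtx'])@np.array(x['view'])[:3] for x in(S,B)]
    X=cv2.triangulatePoints(*Ps,np.array(u),np.array(v));X=X[:3,0]/X[3];print('screw',X,proj(S,X)-u)
```

```text
[0.55294007 0.22852646 0.1615083 ] [ 1.80876502  2.56827375 -0.00351143]
((276.0, 172.5), (16.0, 59.0), 0.0)
[0.53484342 0.27655618 0.02      ] [0.55568343 0.21719182 0.02      ] 0.06291608602087051
tip [0.59980409 0.1028403  0.001     ]
0.154014249501307 -69.26002644632013
grip [0.55376753 0.22441594]
screw [0.4276141  0.33260223 0.56009857] [ 259.49359872 -205.3747067 ]
screw [ 0.71587254 -0.03972459  0.03249305] [-0.60808057 -0.02557009]
```

>>> play_rows(
  commands=[
    [[0,0,-25,0,0,0,1],[0,0,-30,0,0,0,1],[0,0,-30,0,0,0,1],[0,0,-25,0,0,0,1],[-1,0,-17,0,0,0,1],[0,0,-12,0,0,0,1],[0,0,0,0,0,0,1],[0,0,0,0,0,0,0.5],[0,0,0,0,0,0,0.2],[0,0,0,0,0,0,0],[0,0,0,0,0,0,0],[0,0,0,0,0,0,0]],
  ],
  squeeze=60,
)

```text
time_s: 3.25
tool_pos: [0.5497, 0.2317, 0.0246]
tool_rot: [1.802, 2.573, 0.0]
wrist_force: [-0.9, 0.3, -0.5]
width: 0.0002
grip_force: 0.0
```

Run:
```python
from h import *
S,B=load('scene0'),load('side0')
Ps=[np.array(x['mtx'])@np.array(x['view'])[:3] for x in(S,B)]
def tri(u,v):
    X=cv2.triangulatePoints(*Ps,np.array(u,float),np.array(v,float));X=X[:3,0]/X[3];return X,proj(S,X)-u
a=tri((177.7,151.5),(372,281));b=tri((124.3,253),(416.5,196));print(a,b)
a,b=a[0],b[0];d=(b-a)[:2];L=np.linalg.norm(d);d/=L;n=np.array([-d[1],d[0]]);print(L,np.degrees(np.arctan2(d[1],d[0])),(a+b)[:2]/2-.035*n)
# deck top front edge & base front edge
for nm,u,v in[('deckL',(165.8,138),(388,297)),('deckR',(102.3,262),(437,194))]:print(nm,tri(u,v))
```

```text
(array([ 0.45190589, -0.09399234,  0.03035277]), array([-0.88984763,  0.03743949])) (array([ 0.71587254, -0.03972459,  0.03249305]), array([-0.60808057, -0.02557009]))
0.26948726523267713 11.617323964298803 [ 0.59093731 -0.10114147]
deckL (array([ 0.4359274 , -0.13752935,  0.03839412]), array([-1.26981615,  0.02515983]))
deckR (array([ 0.75198391, -0.06951411,  0.03153739]), array([-2.22319076, -0.17265612]))
```

The gripper shut on nothing, so I'll look.

Run:
```python
from h import *
d=[snap(n,n+'3')['image'] for n in('scene','side','wrist')];print(state()['tool_pos'],state()['width'])
f=lambda x,w,h:cv2.resize(x[:,:,::-1],(w,h),interpolation=cv2.INTER_CUBIC)
cv2.imwrite('pics/c3.png',np.vstack([np.hstack([f(d[0][190:290,200:340],400,286),f(d[1][130:230,230:370],400,286)]),np.hstack([f(d[2],400,300),np.zeros((300,400,3),np.uint8)])]))
```

```text
[0.54960203 0.23170485 0.02447343] -0.00048714546373885344
```

View pics/c3.png

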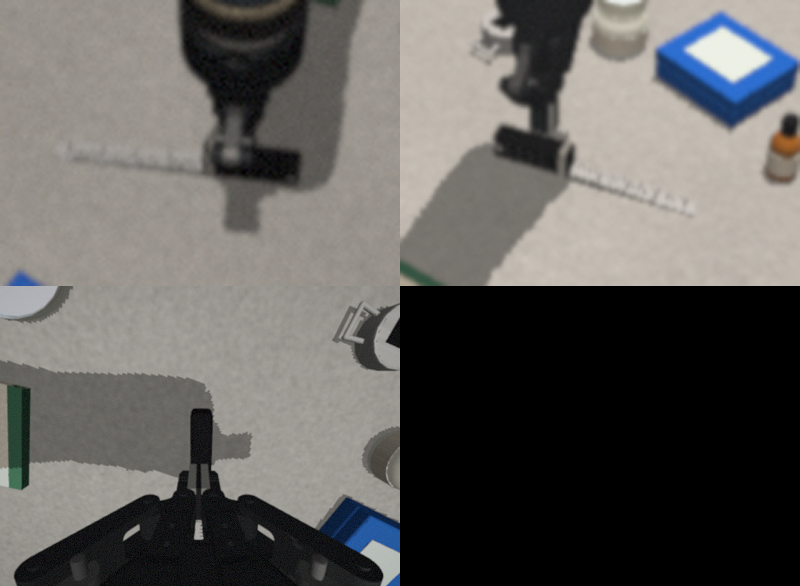

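Run:
```python
from h import *
d=load('wrist3')['image'];e=load('scene3')['image'];g=load('side3')['image']
f=lambda x,w,h:np.clip(cv2.resize(x[:,:,::-1],(w,h),interpolation=cv2.INTER_CUBIC).astype(float)*1.6+15,0,255)
cv2.imwrite('pics/c4.png',np.hstack([f(d[160:400,200:360],400,600),np.vstack([f(e[215:265,250:320],400,300),f(g[155:205,255:325],400,300)])]))
```

```text
[ WARN:0@0.299] global loadsave.cpp:1063 imwrite_ Unsupported depth image for selected encoder is fallbacked to CV_8U.
```

View pics/c4.png

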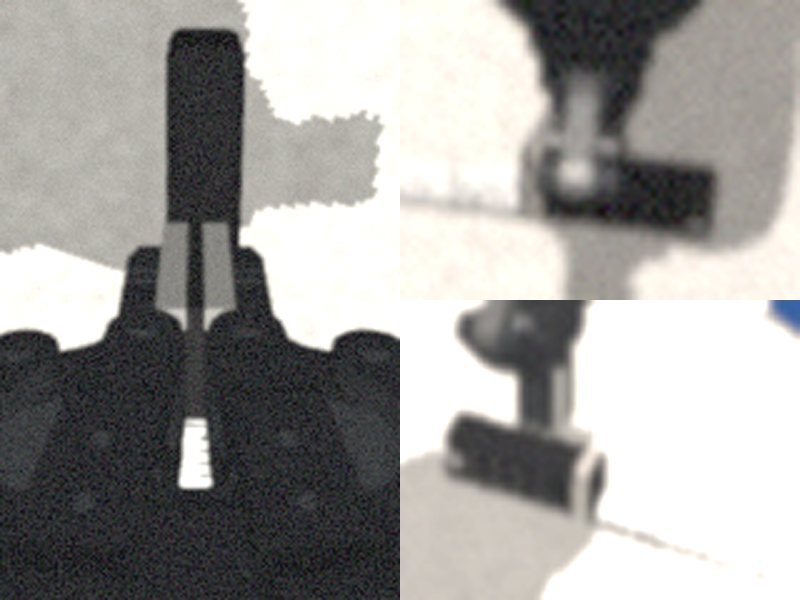

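Run:
```python
from h import *
S,B=load('scene3'),load('side3')
Ps=[np.array(x['mtx'])@np.array(x['view'])[:3] for x in(S,B)]
X=cv2.triangulatePoints(*Ps,np.array((280.6,248.)),np.array((280.4,176.7)));print((X[:3]/X[3]).T)
for z in(.008,.029,.04):
    p=(.5497,.2317,z);print(z,proj(S,p),proj(B,p))
s=state();print(s['tool_pos'],s['tool_rot'],s['wrist_force'],s['width'],s['q'])
```

```text
[[0.56042435 0.23556792 0.02913383]]
0.008 [282.98408107 247.12778192] [279.95450727 186.24810875]
0.029 [283.12797167 242.62119828] [279.96384425 179.85990763]
0.04 [283.20588979 240.18084078] [279.96884353 176.43947865]
[0.54960203 0.23170485 0.02447343] [-1.80182565e+00 -2.57342031e+00  7.76246712e-05] [-0.13199065  0.59693881 -0.03124263] -0.00048714546373885344 [ 2.86554949e-01  2.71233195e-01 -2.38705958e-02  1.27578443e+00
  3.59440923e-05  1.50823189e+00]
```

Run:
```python
from h import *
d=load('wrist3');t=np.array([.5496,.2317,.0245]);a=np.array([.334,-.943,0])
for off in(-.011,0,.011):
  for z in(-.02,0,.0076,.0245,.029,.04): print(off,z,proj(d,t+a*off+[0,0,z-t[2]]).round(1))
```

```text
-0.011 -0.02 [279.4 212. ]
-0.011 0 [279.5 220.8]
-0.011 0.0076 [279.6 224.7]
-0.011 0.0245 [279.8 234.3]
-0.011 0.029 [279.8 237.2]
-0.011 0.04 [280.  244.9]
0 -0.02 [279.2 225.7]
0 0 [279.4 235.8]
0 0.0076 [279.4 240.1]
0 0.0245 [279.6 251. ]
0 0.029 [279.7 254.2]
0 0.04 [279.8 262.9]
0.011 -0.02 [279.1 239.1]
0.011 0 [279.2 250.2]
0.011 0.0076 [279.3 255. ]
0.011 0.0245 [279.4 267. ]
0.011 0.029 [279.5 270.6]
0.011 0.04 [279.6 280.1]
```

The shut fingertips stand at or above the handle top (29 mm), although the TCP reading would put them at 8 mm. I'll measure the true tip height by touching the handle top gently.

>>> play_rows(
  commands=[
    [[0,0,-1.5,0,0,0,0],[0,0,-1.5,0,0,0,0],[0,0,0,0,0,0,0]],
  ],
)

```text
time_s: 3.78
tool_pos: [0.5494, 0.2316, 0.0212]
tool_rot: [-1.802, -2.573, 0.001]
wrist_force: [-0.8, -0.4, -0.3]
width: 0.0003
grip_force: 0.0
```

>>> play_rows(
  commands=[
    [[0,0,-2,0,0,0,0],[0,0,-2,0,0,0,0],[0,0,0,0,0,0,0]],
  ],
)

```text
time_s: 4.15
tool_pos: [0.5493, 0.2316, 0.0171]
tool_rot: [-1.802, -2.573, 0.001]
wrist_force: [-0.4, -0.4, -0.1]
width: 0.0003
grip_force: 0.0
```

>>> play_rows(
  commands=[
    [[0,0,-1.5,0,0,0,0],[0,0,-1.5,0,0,0,0],[0,0,0,0,0,0,0]],
  ],
)

```text
time_s: 4.53
tool_pos: [0.5495, 0.2317, 0.0143]
tool_rot: [-1.802, -2.573, 0.0]
wrist_force: [0.2, 0.1, -0.6]
width: 0.0002
grip_force: 0.0
```

Run:
```python
from h import *
d=snap('wrist','w5')['image'];e=snap('scene','s5')['image'];g=snap('side','b5')['image'];print(state()['tool_pos'],state()['wrist_force'])
f=lambda x,w,h:np.clip(cv2.resize(x[:,:,::-1],(w,h),interpolation=cv2.INTER_CUBIC).astype(float)*1.3+15,0,255).astype(np.uint8)
cv2.imwrite('pics/c5.png',np.hstack([f(d[160:400,200:360],400,600),np.vstack([f(e[215:265,250:320],400,300),f(g[155:205,255:325],400,300)])]))
```

```text
[0.5496552  0.23171535 0.01454273] [-0.10016828 -0.11345613 -0.39166057]
```

View pics/c5.png

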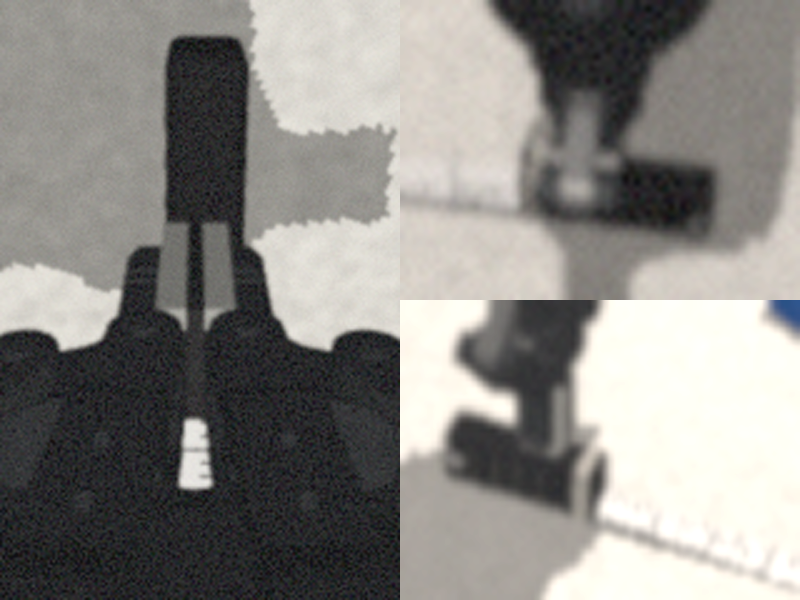

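The shut pads are still above the handle top, just behind the ferrule. I'll keep feeling downwards.

>>> play_rows(
  commands=[
    [[0,0,-1.5,0,0,0,0],[0,0,-1.5,0,0,0,0],[0,0,0,0,0,0,0]],
  ],
)

```text
time_s: 5.05
tool_pos: [0.5494, 0.2316, 0.0112]
tool_rot: [-1.802, -2.573, 0.001]
wrist_force: [0.5, -0.3, -1.1]
width: 0.0003
grip_force: 0.0
```

>>> play_rows(
  commands=[
    [[0,0,-1.5,0,0,0,0],[0,0,-1,0,0,0,0],[0,0,0,0,0,0,0]],
  ],
)

```text
time_s: 5.42
tool_pos: [0.5497, 0.2318, 0.0093]
tool_rot: [1.802, 2.573, 0.0]
wrist_force: [-1.1, 0.4, 2.3]
width: -0.0003
grip_force: 0.8
```

Contact comes at a TCP height of 9 mm on the 29 mm handle top. So the shut fingertips really stand about 20 mm behind the reported TCP, and the pictures agree. The grasp therefore needs a TCP reading of about z = -14 mm.

>>> play_rows(
  commands=[
    [[0,0,5,0,0,0,0.3],[0,0,5,0,0,0,1],[0,0,0,0,0,0,1],[0,0,0,0,0,0,1],[0,0,0,0,0,0,1],[0,0,-10,0,0,0,1],[0,0,-10,0,0,0,1],[0,0,-5,0,0,0,1],[0,0,0,0,0,0,1]],
  ],
)

```text
time_s: 6.55
tool_pos: [0.5487, 0.2315, -0.0072]
tool_rot: [-1.801, -2.572, 0.003]
wrist_force: [0.5, -0.7, 0.3]
width: 0.0853
grip_force: 0.0
```

>>> play_rows(
  commands=[
    [[0,0,-4,0,0,0,1],[0,0,-3,0,0,0,1],[0,0,0,0,0,0,0.5],[0,0,0,0,0,0,0.1],[0,0,0,0,0,0,0],[0,0,0,0,0,0,0],[0,0,0,0,0,0,0]],
  ],
  squeeze=60,
)

```text
time_s: 7.42
tool_pos: [0.55, 0.2318, -0.0126]
tool_rot: [1.802, 2.573, 0.001]
wrist_force: [0.3, 0.7, 1.1]
width: 0.0169
grip_force: 60.4
```

>>> play_rows(
  commands=[
    [[0,0,10,0,0,0,0],[0,0,15,0,0,0,0],[0,0,15,0,0,0,0],[1,-15,0,0,0,-1.4,0],[1,-30,0,0,0,-1.4,0],[1,-35,0,0,0,-1.4,0],[1,-35,0,0,0,-1.4,0],[1,-30,0,0,0,-1.4,0],[0,-14,-5,0,0,-1.4,0],[0,0,-9,0,0,0,0],[0,0,0,0,0,0,0],[0,0,0,0,0,0,0]],
  ],
  squeeze=80,
)

```text
time_s: 8.93
tool_pos: [0.5543, 0.0737, 0.0126]
tool_rot: [-1.983, -2.436, 0.0]
wrist_force: [0.2, 1.4, -1.0]
width: 0.0163
grip_force: 81.2
```

Run:
```python
from h import *
d=snap('wrist','w6')['image'];e=snap('scene','s6')['image'];g=snap('side','b6')['image'];s=state();print(s['tool_pos'],s['tool_rot'],s['wrist_force'],s['wrist_torque'],s['width'])
f=lambda x,w,h:np.clip(cv2.resize(x[:,:,::-1],(w,h),interpolation=cv2.INTER_CUBIC).astype(float)*1.3+10,0,255).astype(np.uint8)
cv2.imwrite('pics/c6.png',np.hstack([f(e[120:280,90:250],400,400),f(g[160:320,320:480],400,400)]))
```

```text
[0.55484587 0.07345801 0.01325079] [1.98376496e+00 2.43565506e+00 6.03035502e-04] [ 0.16851667 -0.22765618 -2.14516386] [ 0.0464405  -0.00507469 -0.05818236] 0.016354479373994646
```

View pics/c6.png

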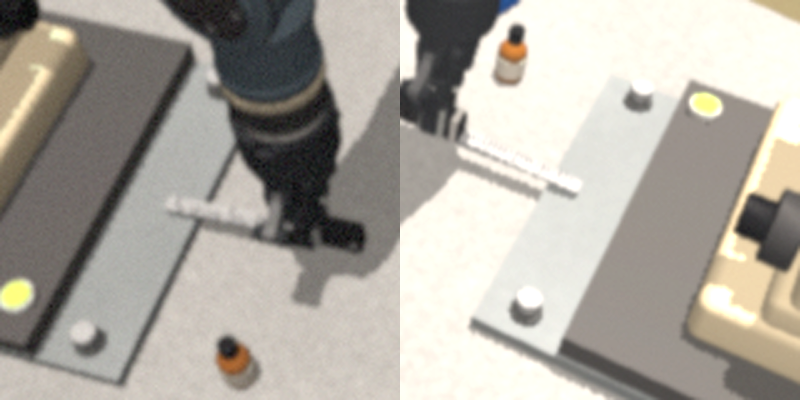

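Run:
```python
from h import *
S,B=load('s6'),load('b6')
Ps=[np.array(x['mtx'])@np.array(x['view'])[:3] for x in(S,B)]
X=cv2.triangulatePoints(*Ps,np.array((157.2,202.)),np.array((392.,234.8)));X=(X[:3]/X[3])[:,0];print('tip',X)
t=state()['tool_pos'];v=X-t;print('dir',np.degrees(np.arctan2(v[1],v[0])),np.linalg.norm(v[:2]))
E0=np.array([.591,-.101]);dx=np.array([.9795,.2014]);n=np.array([-.2014,.9795])
print('tip in base',(X[:2]-E0)@dx,(X[:2]-E0)@n)
# deck lower edge: darkest->ledge transition along rows of scene
g=cv2.GaussianBlur(cv2.cvtColor(S['image'],cv2.COLOR_RGB2GRAY),(3,3),0).astype(float)
pts=[]
for r in list(range(165,195,5))+list(range(215,245,5)):
    c0=int(168-(r-145)*.546); seg=np.diff(g[r,c0-15:c0+18]);k=seg.argmax();c=c0-15+k+.5;p=ray(S,c,r,.018);pts.append(p);print(r,c,p[:2].round(4),((p[:2]-E0)@n*1000).round(1))
s=cv2.cvtColor(B['image'],cv2.COLOR_RGB2GRAY).astype(float)
g=cv2.GaussianBlur(s,(3,3),0)
for r in(200,210,220,250,260,270,280):
    c0=int(437-(r-194)*.478);seg=np.diff(g[r,c0-15:c0+15]);k=seg.argmin();c=c0-15+k+.5;p=ray(B,c,r,.043);print('side',r,c,p[:2].round(4),((p[:2]-E0)@n*1000).round(1),((p[:2]-E0)@dx*1000).round(1))
```

```text
tip [ 0.58459076 -0.05787592  0.02378179]
dir -77.23877598373814 0.13466016601522796
tip in base 0.002407335067087003 0.043530857146671535
165 156.5 [ 0.4993 -0.1211] -1.2
170 153.5 [ 0.5142 -0.1188] -1.9
175 151.5 [ 0.5278 -0.1144] -0.4
180 148.5 [ 0.5423 -0.1121] -1.1
185 146.5 [ 0.5555 -0.1078] 0.5
190 143.5 [ 0.5695 -0.1056] -0.2
215 129.5 [ 0.6355 -0.0932] -1.3
220 126.5 [ 0.6483 -0.0912] -1.9
225 123.5 [ 0.6609 -0.0892] -2.5
230 121.5 [ 0.6724 -0.0854] -1.1
235 118.5 [ 0.6846 -0.0835] -1.7
240 116.5 [ 0.6958 -0.0798] -0.3
side 200 447.5 [ 0.741  -0.1021] -31.3 146.7
side 210 426.5 [ 0.6815 -0.0826] -0.2 92.3
side 220 421.5 [ 0.6476 -0.0895] -0.1 57.7
side 250 406.5 [ 0.5541 -0.1082] 0.3 -37.6
side 260 401.5 [ 0.5255 -0.114 ] 0.5 -66.8
side 270 396.5 [ 0.4979 -0.1195] 0.6 -94.9
side 280 391.5 [ 0.4714 -0.1249] 0.7 -122.0
```

>>> play_rows(
  commands=[
    [[0,0,-4,0,0,-0.6,0],[0,0,-3,0,0,0,0],[0,0,0,0,0,0,0],[0,0,0,0,0,0,0]],
  ],
)

```text
time_s: 9.57
tool_pos: [0.5546, 0.0727, 0.0059]
tool_rot: [-1.998, -2.424, 0.0]
wrist_force: [-0.4, 0.1, -0.0]
width: 0.0161
grip_force: 81.2
```

>>> play_rows(
  commands=[
    [[0,0,-1,0,0,0,0],[0,0,-1,0,0,0,0],[0,0,0,0,0,0,0],[0,0,0,0,0,0,0]],
  ],
)

```text
time_s: 10.07
tool_pos: [0.5546, 0.0727, 0.004]
tool_rot: [-1.998, -2.424, 0.0]
wrist_force: [0.9, 1.0, -1.0]
width: 0.0163
grip_force: 81.2
```

>>> play_rows(
  commands=[
    [[0,0,-1,0,0,0,0],[0,0,0,0,0,0,0],[0,0,0,0,0,0,0]],
  ],
)

```text
time_s: 10.45
tool_pos: [0.5548, 0.0727, 0.0033]
tool_rot: [1.998, 2.424, 0.0]
wrist_force: [0.0, 0.4, -0.7]
width: 0.0164
grip_force: 81.3
```

Run:
```python
from h import *
F=[]
for i in range(6):
    get_image('side');s=state();F.append(np.r_[s['wrist_force'],s['wrist_torque'],s['tool_pos']])
print(np.mean(F,0).round(4),np.std(F,0).round(3))
```

```text
[-0.1199  0.5295  0.2736  0.0043  0.0337  0.0113  0.5548  0.0727  0.0032] [0.383 0.378 0.606 0.026 0.02  0.035 0.    0.    0.   ]
```

>>> play_rows(
  commands=[
    [[0,0,-1,0,0,0,0],[0,0,0,0,0,0,0],[0,0,0,0,0,0,0]],
  ],
)

```text
time_s: 11.12
tool_pos: [0.5549, 0.0729, 0.0024]
tool_rot: [1.998, 2.424, 0.001]
wrist_force: [-2.0, 1.3, 3.9]
width: 0.0164
grip_force: 81.8
```

```bash
cat >> h.py <<'E'
def avg(n=6):
    F=[]
    for i in range(n):
        get_image('side');s=state();F.append(np.r_[s['wrist_force'],s['wrist_torque'],s['tool_pos']])
    F=np.mean(F,0);d=np.array([.2014,-.9795,0]);l=np.array([.9795,.2014,0])
    print('t',s['time_s'],'F',F[:3].round(2),'along insert',round(F[:3]@d,2),'T about lateral',round(F[3:6]@l,3),'pos',F[6:].round(4),'rot',s['tool_rot'].round(3))
E
python3 -c "from h import *;avg()"
```

```text
t 11.425 F [-1.15  2.19  4.18] along insert -2.38 T about lateral 0.017 pos [0.5549 0.0729 0.0024] rot [1.998e+00 2.424e+00 1.000e-03]
```

Contact at the expected height, and the blade is flat to within about 0.01 rad. I'll slide in.

>>> play_rows(
  commands=[
    [[0,0,0.3,0,0,0,0],[1.0,-4.9,0,0,0,0,0],[2.0,-9.8,0,0,0,0,0],[2.0,-9.8,0,0,0,0,0],[2.0,-9.8,0,0,0,0,0],[2.0,-9.8,0,0,0,0,0],[1.0,-4.9,0,0,0,0,0],[0,0,0,0,0,0,0],[0,0,0,0,0,0,0]],
  ],
)

```text
time_s: 12.55
tool_pos: [0.5656, 0.0233, 0.0031]
tool_rot: [1.998, 2.423, 0.002]
wrist_force: [-0.0, 2.2, 5.8]
width: 0.0165
grip_force: 82.2
```

```bash
python3 -c "from h import *;avg()"
```

```text
t 12.85 F [-0.22  3.08  5.82] along insert -3.07 T about lateral 0.304 pos [0.5656 0.0234 0.0031] rot [1.998e+00 2.423e+00 2.000e-03]
```

>>> play_rows(
  commands=[
    [[0,0,0.4,0,0,0,0],[1.0,-4.9,0,0,0,0,0],[1.4,-6.9,0,0,0,0,0],[0.6,-2.9,0,0,0,0,0],[0,0,0,0,0,0,0]],
  ],
)

```text
time_s: 13.48
tool_pos: [0.5682, 0.0092, 0.0033]
tool_rot: [-1.998, -2.424, -0.003]
wrist_force: [-0.3, 3.3, 6.5]
width: 0.0163
grip_force: 82.1
```

```bash
python3 -c "from h import *;avg()"
```

```text
t 13.775 F [-0.83  4.27  6.41] along insert -4.35 T about lateral 0.586 pos [0.5681 0.0092 0.0033] rot [-1.998 -2.424 -0.003]
```

>>> play_rows(
  commands=[
    [[0,0,0.6,0,0,0,0],[0.4,-2,0,0,0,0,0],[0,0,0,0,0,0,0],[0,0,0,0,0,0,0]],
  ],
)

```text
time_s: 14.28
tool_pos: [0.5681, 0.007, 0.0033]
tool_rot: [1.998, 2.424, 0.0]
wrist_force: [-0.4, 3.2, 4.5]
width: 0.0163
grip_force: 81.9
```

```bash
python3 -c "from h import *;avg()"
```

```text
t 14.575 F [-0.13  3.19  4.44] along insert -3.16 T about lateral 0.542 pos [0.5681 0.007  0.0033] rot [1.998 2.424 0.   ]
```

>>> play_rows(
  commands=[
    [[0,0,0.5,0,0,0,0],[0.6,-3,0,0,0,0,0],[0,0,0,0,0,0,0],[0,0,0,0,0,0,0]],
  ],
)

```text
time_s: 15.08
tool_pos: [0.5682, 0.0035, 0.0034]
tool_rot: [-1.999, -2.423, 0.002]
wrist_force: [-0.5, 0.5, 2.0]
width: 0.0162
grip_force: 81.6
```

```bash
python3 -c "from h import *;avg()"
```

```text
t 15.375 F [-0.37  0.69  1.64] along insert -0.75 T about lateral 0.058 pos [0.5682 0.0035 0.0034] rot [-1.999e+00 -2.424e+00  2.000e-03]
```

>>> play_rows(
  commands=[
    [[0.6,-3,0,0,0,0,0],[0,0,0,0,0,0,0],[0,0,0,0,0,0,0]],
  ],
)

```text
time_s: 15.75
tool_pos: [0.5692, 0.0006, 0.0035]
tool_rot: [1.998, 2.424, -0.001]
wrist_force: [-1.1, -0.5, -0.2]
width: 0.0161
grip_force: 81.4
```

```bash
python3 -c "from h import *;avg()"
```

```text
t 16.05 F [ 0.14 -0.32 -0.32] along insert 0.34 T about lateral -0.004 pos [0.5691 0.0009 0.0035] rot [-1.998 -2.424  0.   ]
```

>>> play_rows(
  commands=[
    [[0.6,-3,0,0,0,0,0],[0,0,0,0,0,0,0],[0,0,0,0,0,0,0]],
  ],
)

```text
time_s: 16.42
tool_pos: [0.5698, -0.002, 0.0037]
tool_rot: [-1.998, -2.424, 0.0]
wrist_force: [-0.8, 1.0, -1.9]
width: 0.016
grip_force: 81.3
```

```bash
python3 -c "from h import *;avg()"
```

```text
t 16.725 F [-0.04 -0.15 -0.93] along insert 0.13 T about lateral 0.042 pos [ 0.5698 -0.002   0.0038] rot [-1.998 -2.424 -0.   ]
```

>>> play_rows(
  commands=[
    [[0,0,-0.7,0,0,0,0],[0.6,-3,0,0,0,0,0],[0,0,0,0,0,0,0]],
  ],
)

```text
time_s: 17.1
tool_pos: [0.5709, -0.0052, 0.0035]
tool_rot: [1.998, 2.423, 0.001]
wrist_force: [-0.5, 0.5, 0.8]
width: 0.0166
grip_force: 81.5
```

```bash
python3 -c "from h import *;avg()"
```

```text
t 17.4 F [0.44 0.52 1.3 ] along insert -0.42 T about lateral 0.059 pos [ 0.5709 -0.0052  0.0035] rot [1.998 2.423 0.   ]
```

>>> play_rows(
  commands=[
    [[0.5,-2.5,0,0,0,0,0],[0,0,0,0,0,0,0],[0,0,0,0,0,0,0]],
  ],
)

```text
time_s: 17.77
tool_pos: [0.5712, -0.0072, 0.0035]
tool_rot: [1.998, 2.424, 0.001]
wrist_force: [-0.9, 2.7, 3.1]
width: 0.0159
grip_force: 81.7
```

```bash
python3 -c "from h import *;avg(5)"
```

```text
t 18.025 F [-0.74  3.52  4.68] along insert -3.59 T about lateral 0.58 pos [ 0.5712 -0.0072  0.0035] rot [1.998e+00 2.424e+00 1.000e-03]
```

>>> play_rows(
  commands=[
    [[0.5,-2.5,0,0,0,0,0],[0,0,0,0,0,0,0],[0,0,0,0,0,0,0]],
  ],
)

```text
time_s: 18.4
tool_pos: [0.5717, -0.0098, 0.0035]
tool_rot: [1.998, 2.424, 0.001]
wrist_force: [-0.5, 3.1, 5.0]
width: 0.0162
grip_force: 81.9
```

```bash
python3 -c "from h import *;avg(5)"
```

```text
t 18.65 F [-0.73  3.38  5.19] along insert -3.46 T about lateral 0.65 pos [ 0.5716 -0.0097  0.0034] rot [-1.998e+00 -2.424e+00 -1.000e-03]
```

>>> play_rows(
  commands=[
    [[0,0,0.4,0,0,0,0],[0.5,-2.5,0,0,0,0,0],[0,0,0,0,0,0,0]],
  ],
)

```text
time_s: 19.02
tool_pos: [0.5719, -0.0128, 0.0034]
tool_rot: [-1.998, -2.424, 0.0]
wrist_force: [-1.0, 2.3, 3.5]
width: 0.0165
grip_force: 81.8
```

```bash
python3 -c "from h import *;avg(5)"
```

```text
t 19.275 F [-0.74  2.56  3.52] along insert -2.66 T about lateral 0.473 pos [ 0.5719 -0.0127  0.0035] rot [ 1.998e+00  2.424e+00 -1.000e-03]
```

>>> play_rows(
  commands=[
    [[0.5,-2.5,0,0,0,0,0],[0,0,0,0,0,0,0],[0,0,0,0,0,0,0]],
  ],
)

```text
time_s: 19.65
tool_pos: [0.5724, -0.0152, 0.0035]
tool_rot: [1.998, 2.424, -0.0]
wrist_force: [-1.1, 2.1, 4.2]
width: 0.0161
grip_force: 81.8
```

```bash
python3 -c "from h import *;avg(5)"
```

```text
t 19.9 F [-0.15  2.02  3.61] along insert -2.01 T about lateral 0.476 pos [ 0.5724 -0.0152  0.0035] rot [ 1.998e+00  2.424e+00 -1.000e-03]
```

>>> play_rows(
  commands=[
    [[0.5,-2.5,0.1,0,0,0,0],[0,0,0,0,0,0,0],[0,0,0,0,0,0,0]],
  ],
)

```text
time_s: 20.27
tool_pos: [0.5729, -0.0177, 0.0035]
tool_rot: [1.998, 2.424, -0.001]
wrist_force: [0.5, 1.1, 2.4]
width: 0.0164
grip_force: 81.7
```

```bash
python3 -c "from h import *;avg(5)"
```

```text
t 20.525 F [-0.32  1.35  2.38] along insert -1.39 T about lateral 0.3 pos [ 0.5729 -0.0177  0.0035] rot [ 1.998e+00  2.424e+00 -1.000e-03]
```

>>> play_rows(
  commands=[
    [[0.5,-2.5,0.1,0,0,0,0],[0,0,0,0,0,0,0],[0,0,0,0,0,0,0]],
  ],
)

```text
time_s: 20.9
tool_pos: [0.5733, -0.0203, 0.0035]
tool_rot: [1.999, 2.424, -0.001]
wrist_force: [0.4, 1.4, 0.8]
width: 0.0164
grip_force: 81.6
```

```bash
python3 -c "from h import *;avg(5)"
```

```text
t 21.15 F [0.13 0.27 0.89] along insert -0.23 T about lateral 0.105 pos [ 0.5733 -0.0203  0.0035] rot [ 1.998e+00  2.424e+00 -1.000e-03]
```

>>> play_rows(
  commands=[
    [[0.5,-2.5,-0.2,0,0,0,0],[0,0,0,0,0,0,0],[0,0,0,0,0,0,0]],
  ],
)

```text
time_s: 21.52
tool_pos: [0.5737, -0.0218, 0.0035]
tool_rot: [-1.997, -2.424, -0.001]
wrist_force: [-0.9, 4.8, 2.0]
width: 0.0165
grip_force: 81.6
```

```bash
python3 -c "from h import *;avg(5)"
```

```text
t 21.775 F [-1.3   4.63  2.87] along insert -4.79 T about lateral 0.944 pos [ 0.5737 -0.0219  0.0035] rot [-1.997e+00 -2.424e+00 -1.000e-03]
```

>>> play_rows(
  commands=[
    [[0.5,-2.5,0,0,0,0,0],[0,0,0,0,0,0,0],[0,0,0,0,0,0,0]],
  ],
)

```text
time_s: 22.15
tool_pos: [0.5741, -0.0234, 0.0035]
tool_rot: [-1.996, -2.423, -0.003]
wrist_force: [-1.9, 7.3, 2.7]
width: 0.0165
grip_force: 81.7
```

```bash
python3 -c "from h import *;avg(5)"
```

```text
t 22.4 F [-1.64  7.63  2.93] along insert -7.8 T about lateral 1.436 pos [ 0.5741 -0.0234  0.0035] rot [-1.996 -2.423 -0.003]
```

The drag is 7.8 N, of which about 2 N is base friction, so the squeeze on the upper plate is about 5–6 N: snug. I'll check that it holds steady and take a look.

Run:
```python
from h import *
avg(6);e=snap('scene','s9')['image'];g=snap('side','b9')['image'];avg(4);s=state();print(s['width'],s['grip_force'])
f=lambda x,w,h:np.clip(cv2.resize(x[:,:,::-1],(w,h),interpolation=cv2.INTER_CUBIC).astype(float)*1.3+10,0,255).astype(np.uint8)
cv2.imwrite('pics/c9.png',np.hstack([f(e[120:280,90:250],400,400),f(g[160:320,320:480],400,400)]))
```

```text
t 22.7 F [-1.85  7.15  3.34] along insert -7.38 T about lateral 1.414 pos [ 0.5741 -0.0234  0.0035] rot [-1.996 -2.423 -0.003]
t 23.0 F [-1.95  7.68  2.9 ] along insert -7.91 T about lateral 1.409 pos [ 0.5741 -0.0234  0.0035] rot [-1.996 -2.423 -0.003]
0.016311370265899013 81.67900443077087
```

View pics/c9.png

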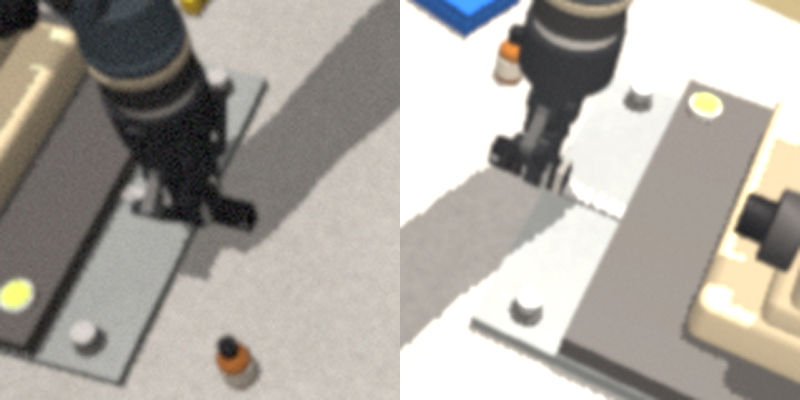

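The blade is under the upper plate, square to the edge and near its middle (blade enters at side-view pixel ~(408,247)). The forces are steady and nothing else was disturbed, so I'm handing in.

```bash
python3 -c "from cell import close_job;print(close_job())"
```

```text
the job is handed in; nothing more can be done
None
```

The job is handed in with the gauge still gripped, about 55 mm into the gap and lying flat and square at the edge's middle, with a drag of about 7.5 N (estimated squeeze 5–6 N, gap about 5.2 mm).

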